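Weigh the round snack cup on its hand scale

TASK

Weigh the round steel snack cup on the spring hand scale clipped to its cap: take the scale by its T grip, lift until the cup hangs well clear of the dresser and hold it still for two seconds so that the pointer settles. Then lower it upright onto the middle of the round cork mat and let go only once it stands there. Leave the square tin, which has the same scale on it, where it is.

Things in the scene. Friction and masses are not known exactly. Their poses are not given: they have to be found in the camera images.
- cup: closed round steel snack cup, 74 mm across, 76 mm high to the top of its ribbed twist cap, 240 to 450 g. Origin: centre of its underside, z up. On the cap stands a white spring hand scale (flat case 34 mm along the cup's y, 18 mm along x, 96 to 148 mm up) held by a steel rod: it cannot come off or turn, only slide up along the cup's z, 50 mm at most, and stays upright when let go.
- cup_grip (a point): centre of the scale's T grip, 166 mm above the cup's underside with the spring slack. A grey bar 62 mm long along the cup's y, 22 mm thick along its x, 20 mm high, on a 14 mm neck (8 mm free) over the narrower case. The spring gives 12 N per 100 mm: the grip rises 20 to 37 mm before the cup lifts, and sinks as much after the cup lands until the scale is fully down.
- mat: round cork mat, 110 mm across, 6 mm thick, fixed on the dresser. Origin: centre of its underside. (A square cork mat of 95 mm lies nearby and is not used.)
- tin: square stainless steel tin, 67 mm by 67 mm and 76 mm high, with an identical spring hand scale standing on its lid (176 mm high in all). Origin: centre of its underside. It is to be left alone.
Not all that is in view belongs to the job. Leave any blue look-alike of the cup alone.

How it is judged (in metres and radians):
On the way:
1. the cup hangs on its stretched scale, clear of the dresser, and is held still (height (world z) of cup above 0.015 m and z of cup_grip in the frame of cup above 0.176 m and angle between cup's own z axis and vertical below 0.26 rad and linear speed of cup below 0.03 m/s), for 1.5 s.
At the end, for the whole second after the job is handed in: The cup was held still (under 30 mm/s, within 15 degrees of upright) for 1.5 s hanging on its stretched scale, its underside at least 15 mm above the dresser; now it stands upright and at rest on the round mat, its centre within 20 mm of the mat's, the scale fully down (within 5 mm) and let go (horizontal distance between cup and mat below 0.02 m and z of cup in the frame of mat between 0.003 and 0.01 m and angle between cup's own z axis and vertical below 0.12 rad and linear speed of cup below 0.02 m/s and z of cup_grip in the frame of cup below 0.171 m); the robot touches nothing.
It fails at once if the cup is let go while it is more than 20 mm above the dresser (height (world z) of cup above 0.02 m and contact force between the fingers and cup below 0.1 N).
It fails at once if the square tin is moved by more than 20 mm (distance of tin from where it was at the start of the episode above 0.02 m).
It also fails if it takes over 45 s, if anything falls off the work surface, if the arm or the gripper's body presses on something with over 40 N, if the wrist force passes 120 N, or if a joint passes its speed limit or range.

ROBOT

A 6-joint arm with a two-finger parallel gripper is mounted at the origin on the work surface. World frame = base frame: x ahead of the robot, y to its left, z up, the work surface at z = 0. Lengths are in m, angles in degrees, forces in N, time in s.
With the tool pointing down it reaches from about 0.4 to 0.825 m from the base axis. Payload 7 kg.
Tool frame: the origin (TCP) lies midway between the tips of the shut fingers; the grasp point (between the pads) lies 19 mm behind it; x points along the fingers, y is the direction in which the jaws open and shut, and the axes are right-handed (so a half turn about x gives the same grasp; the last joint's range is limited). The gripper opens to 88 mm and grips with 3 to 60 N. Pads are 19 mm wide; open, the fingers measure 130 mm over their backs; the gripper's body (78 mm by 193 mm) begins 47 mm behind the grasp point.
Start: joints at [-48.638, 20.546, 0.682, 0, -70.136, -16.507], TCP at [0.284, -0.612, 0.227] pointing down, gripper open.
Joint ranges: [-176.03, 176.03], [-82.01, 121.73], [-58.28, 71.71], [-173.87, 95.51], [-174.79, -0.11], [-173.66, 173.66]. Speed limits (degrees/s): [136.94, 136.94, 172.46, 180, 180, 180].

INTERFACE

Orientations are given as [roll, pitch, yaw] about the fixed x, y, z axes, in that order (R = Rz(yaw) Ry(pitch) Rx(roll)).
In Python, from station import robot gives the robot as it stands. The module is installed in compiled form; this text tells all that it offers. Calls block until the motion is done:
- robot.movep(position, orientation): joint-space move of the TCP to a pose.
- robot.move_straight(position, rot=None, speed=0.15): straight line of the TCP; rot=None keeps the orientation; speed is the mean speed in m/s.
- robot.set_joints(angles): joint-space move.
- robot.command_gripper(opening): opening from 0.0 (shut) to 1.0 (fully open); the grip force is fixed at half the most; returns when the fingers have stopped.
- robot.hold(seconds).
- robot.solve_ik(position, orientation): joint angles nearest the present ones, or None.
- robot.sense(): the state.
- robot.camera(name): name is "scene" or "top"; returns a dict with "image" (480x640x3 uint8, red, green, blue), "fx", "fy", "cx", "cy" (pixels), "k1" (the pictures are not rectified: a ray, as slopes to the right and down, at radius r is drawn at 1 + k1 r^2 times it, then the intrinsics apply), "R" (3x3) and "t" (3): a world point X has camera coordinates R X + t. Camera axes: x right, y down, z forward; pixel columns grow to the right and rows downward; lengths in m; the calibration is good to about 2 mm. A picture is of the moment at which its call begins. There is no depth.
A pose or a line that the arm cannot do raises robot.IKError and nothing moves.
- robot.hand_in(): hands the job in, once; it reports no verdict.
The state is a dict: "t": time; "joints": joint angles; "dq": joint speeds; "joint_torque": joint torques, N m; "ee_pos": TCP position; "ee_rot": TCP orientation; "wrist_force": force on the tool from outside, world axes, zero at the start; "moment": the same for the moment, N m; "opening": opening from 0.0 (shut) to 1.0 (fully open).
Only numpy, scipy, OpenCV 4.12 (cv2) and the standard library are available. Lean on these libraries where they do the work, as an engineer would, in place of code of your own. Each camera call takes 0.05 s, during which the arm holds its last target.

## Working session

There is one attempt and no reset: what is moved stays moved. The work goes in short steps, each a Python script; the robot and the scene stay as the last script left them, time stands still between calls to the robot, and variables do not carry over. Pictures are saved under pics/ and viewed, and the job is handed in when it is done.

```bash
mkdir -p pics; cat > h.py <<'E'
import numpy as np, cv2
from station import robot
def cam(n):
    c=robot.camera(n); c['R']=np.array(c['R']); c['t']=np.array(c['t']); return c
def ray(c,u,v):
    K=np.array([[c['fx'],0,c['cx']],[0,c['fy'],c['cy']],[0,0,1]])
    p=cv2.undistortPoints(np.array([[[u,v]]],float),K,np.array([c['k1'],0,0,0.]))[0,0]
    d=c['R'].T@np.array([p[0],p[1],1]); o=-c['R'].T@c['t']; return o,d
def plane(c,u,v,z):
    o,d=ray(c,u,v); return o+d*(z-o[2])/d[2]
def proj(c,X):
    K=np.array([[c['fx'],0,c['cx']],[0,c['fy'],c['cy']],[0,0,1]])
    r,_=cv2.Rodrigues(c['R'])
    return cv2.projectPoints(np.array([X],float),r,c['t'],K,np.array([c['k1'],0,0,0.]))[0][0,0]
def save(c,n): cv2.imwrite('pics/'+n,c['image'][:,:,::-1])
E
python3 - <<'E'
from h import *
import pickle
for n in('scene','top'):
    c=cam(n); save(c,n+'0.png'); pickle.dump(c,open(n+'0.pkl','wb')); print(n,-c['R'].T@c['t'],c['R'][2],c['fx'],c['k1'])
print(robot.sense())
E
```

```text
scene [1.03275471 0.0796283  0.8568364 ] [-0.56653717 -0.10213319 -0.81768236] 580.410895085363 -0.14487048723167795
top [ 0.40288297 -0.01288192  0.86585179] [ 0.16907696 -0.02860773 -0.98518759] 480.9935552421965 0.03761333640242723
{'t': 0.1, 'joints': array([-4.86380236e+01,  2.05856602e+01,  6.38852457e-01, -1.76134951e-02,
       -7.01362033e+01, -1.65059248e+01]), 'dq': array([ 0.00910965, -0.026279  ,  0.14835208,  0.16160581, -0.00839223,
       -0.03074143]), 'joint_torque': array([-1.77980011e-03, -5.84163022e+01,  2.93750113e+01,  7.01537043e+00,
        1.02101124e-02, -2.93315554e-05]), 'ee_pos': array([ 0.28350647, -0.61208821,  0.22573433]), 'ee_rot': array([ 95.22620489,  89.91535305, 120.07625968]), 'wrist_force': array([-1.08481745, -0.24949365,  0.1389084 ]), 'moment': array([-0.02693606,  0.02730455,  0.01752642]), 'opening': 0.9996280116501375}
```

View pics/scene0.png

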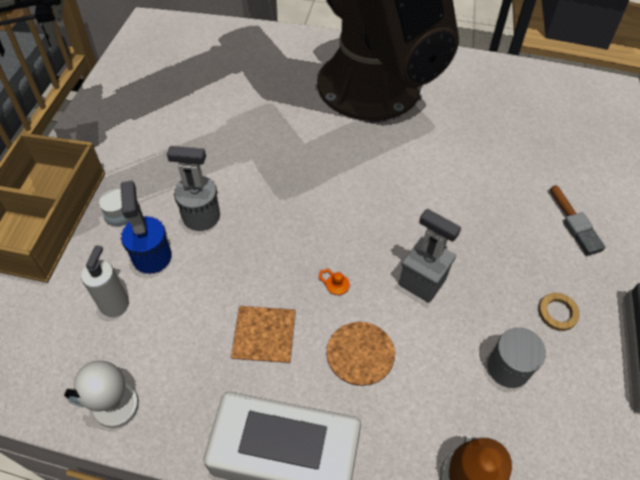

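View pics/top0.png

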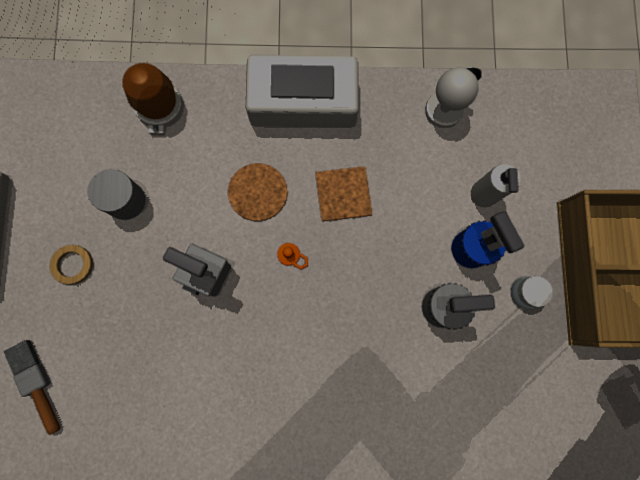

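The scene view shows the round cup at (199,205) with its grip at about (187,155). The round mat is at (361,352), and the tin with its scale at (427,270). In the top view the cup is at (448,307), the grip bar at (472,303), the round mat at (258,192) and the blue look-alike at (478,245). Next I'll zoom in and measure.

```bash
python3 - <<'E'
import pickle,cv2,numpy as np
from h import plane
S=pickle.load(open('scene0.pkl','rb'));T=pickle.load(open('top0.pkl','rb'))
a=cv2.resize(S['image'][130:240,90:250],None,fx=5,fy=5,interpolation=2)[:,:,::-1];cv2.imwrite('pics/zs.png',a)
a=cv2.resize(T['image'][200:340,400:580],None,fx=4.2,fy=4.2,interpolation=2)[:,:,::-1];cv2.imwrite('pics/zt.png',a)
for n,c in(('S',S),('T',T)):
    hsv=cv2.cvtColor(c['image'],cv2.COLOR_RGB2HSV)
    m=cv2.inRange(hsv,(5,90,90),(22,255,255)); m=cv2.morphologyEx(m,cv2.MORPH_CLOSE,np.ones((7,7)))
    for k in cv2.findContours(m,0,2)[0]:
        A=cv2.contourArea(k)
        if A<1200: continue
        P=np.array([plane(c,*p[0],0.006)[:2] for p in k],np.float32)
        print(n,A,k[:,0].mean(0),cv2.minAreaRect(P),cv2.minEnclosingCircle(P), cv2.fitEllipse(P)[:2])
E
```

```text
S 1395.5 [488.03773585 455.60377358] ((0.7759789228439331, 0.29107755422592163), (0.060783326625823975, 0.06981294602155685), 9.212292671203613) ((0.7827579379081726, 0.2916185259819031), 0.037977930158376694) ((0.79011470079422, 0.29425087571144104), (0.0638868510723114, 0.08670305460691452))
S 3286.5 [361.14444444 353.36666667] ((0.6435726881027222, 0.0805893987417221), (0.10711056739091873, 0.10714996606111526), 11.273463249206543) ((0.643893301486969, 0.07990574091672897), 0.05472985655069351) ((0.6439339518547058, 0.08011815696954727), (0.106935054063797, 0.10769776254892349))
S 2950.0 [259.7 335.5] ((0.6424733400344849, -0.07861366868019104), (0.09456934034824371, 0.09375990182161331), 7.525829792022705) ((0.6425544023513794, -0.07896790653467178), 0.06488439440727234) ((0.6439655423164368, -0.07861293107271194), (0.10757531970739365, 0.11958877742290497))
S 4206.0 [ 46.5273224  157.37978142] ((0.2896462678909302, -0.6329297423362732), (0.6025661826133728, 0.18853919208049774), 3.593487501144409) ((0.2899837791919708, -0.6413748264312744), 0.31274279952049255) ((0.3066521883010
[... 536 characters left out ...]
681842804), 0.15017694234848022) ((0.6695407629013062, -0.577885091304779), (0.09283921122550964, 0.678783655166626))
T 2384.0 [345.96153846 192.07692308] ((0.6428261995315552, -0.0769319012761116), (0.09367945790290833, 0.0942249447107315), 7.521417617797852) ((0.6436821222305298, -0.07623347640037537), 0.06490098685026169) ((0.6439301371574402, -0.07768337428569794), (0.10819138586521149, 0.11175276339054108))
T 2566.5 [255.4   190.725] ((0.644856333732605, 0.08067328482866287), (0.10631242394447327, 0.1081051453948021), 0.7922309041023254) ((0.6439869403839111, 0.08125582337379456), 0.05474754422903061) ((0.6448765397071838, 0.08151795715093613), (0.10583046823740005, 0.1074136421084404))
```

View pics/zs.png

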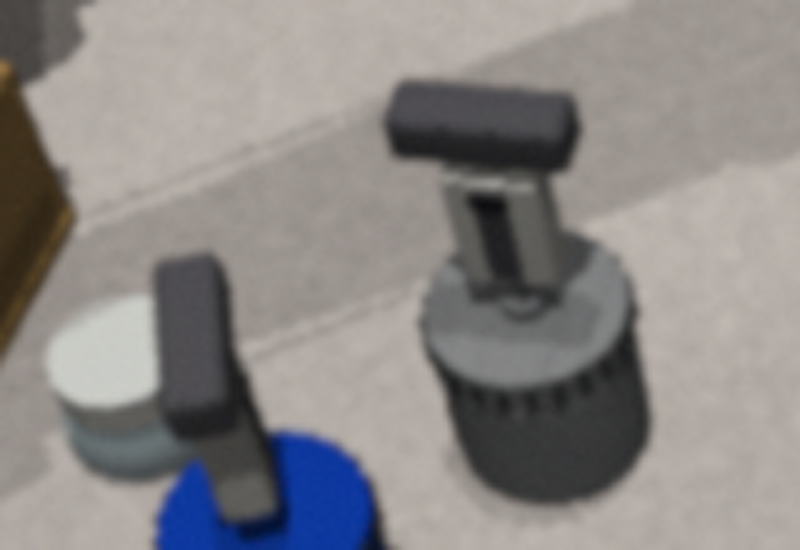

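View pics/zt.png

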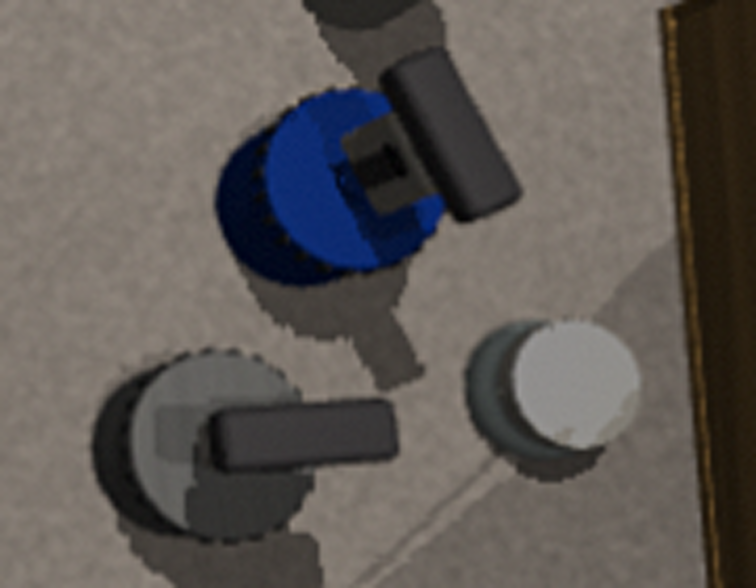

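```bash
python3 - <<'E'
import pickle,cv2,numpy as np
from h import plane,ray
S=pickle.load(open('scene0.pkl','rb'));T=pickle.load(open('top0.pkl','rb'))
L=[]
for n,c,(x0,y0,x1,y1) in(('S',S,(164,140,208,166)),('T',T,(446,290,500,316))):
    # hand-picked roi
    im=c['image'].astype(int); r=im[y0:y1,x0:x1]
    m=((r.max(2)<88)&(r[:,:,2]-r[:,:,1]>=-1)).astype(np.uint8)
    if n=='T': m=((r[:,:,2]-r[:,:,1]>=1)&(r.max(2)<110)).astype(np.uint8)
    m=cv2.morphologyEx(m,cv2.MORPH_OPEN,np.ones((3,3)))
    k=max(cv2.findContours(m,0,2)[0],key=cv2.contourArea); k=k+[x0,y0]
    rc=cv2.minAreaRect(k.astype(np.float32)); print(n,rc,cv2.contourArea(k))
    big=c['image'].copy(); cv2.drawContours(big,[k],-1,(255,0,0),1)
    cv2.imwrite(f'pics/m{n}.png',cv2.resize(big[y0-20:y1+20,x0-20:x1+20],None,fx=6,fy=6,interpolation=0)[:,:,::-1])
    L.append(ray(c,*rc[0]));
    print(plane(c,*rc[0],.166))
    b=cv2.boxPoints(rc); l=sorted([(np.linalg.norm(b[i]-b[i-1]),i) for i in range(4)])
    e=[(b[i]+b[i-1])/2 for _,i in l[:2]]; P=[plane(c,*q,.166) for q in e]; d=P[0]-P[1]; print('axis',np.degrees(np.arctan2(d[1],d[0])),np.linalg.norm(d))
(o1,d1),(o2,d2)=L
A=np.c_[d1,-d2]; s=np.linalg.lstsq(A,o2-o1,rcond=None)[0]; print(o1+s[0]*d1,o2+s[1]*d2)
E
```

```text
S ((185.96319580078125, 155.4972686767578), (36.34487533569336, 15.328374862670898), 4.23639440536499) 483.5
[ 0.43358573 -0.25288269  0.166     ]
axis -84.3869737565574 0.06122056306869223
T ((475.0, 302.0), (2.0, 4.0), 90.0) 8.0
[ 0.43579011 -0.2559995   0.166     ]
axis 90.35766681012446 0.005826565958728299
[ 0.43521266 -0.25197983  0.16787583] [ 0.43565195 -0.25497879  0.16893828]
```

```bash
python3 -c "
import cv2
a=cv2.imread('pics/mS.png');b=cv2.imread('pics/mT.png')
print(a.shape,b.shape)
h=max(a.shape[0],b.shape[0]);f=lambda i:cv2.copyMakeBorder(i,0,h-i.shape[0],0,0,0)
c=cv2.hconcat([f(a),f(b)]);cv2.imwrite('pics/mm.png',cv2.resize(c,(800,int(800*h/c.shape[1]))))"
```

```text
(396, 504, 3) (396, 564, 3)
```

View pics/mm.png

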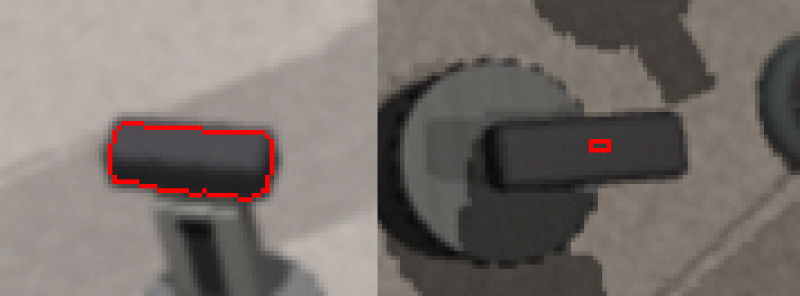

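```bash
python3 - <<'E'
import pickle,cv2,numpy as np
from h import plane,ray
S=pickle.load(open('scene0.pkl','rb'));T=pickle.load(open('top0.pkl','rb'))
f=lambda x,y:((x+.5)/4.2-.5+400,(y+.5)/4.2-.5+200)
g=lambda x,y:((x+.5)/5-.5+90,(y+.5)/5-.5+130)
C=[(207,412),(395,398),(398,460),(215,473)]
print('T grip',plane(T,*f(*np.mean(C,0)),.166))
for a,b in((C[0],C[1]),(C[3],C[2])):
    d=plane(T,*f(*a),.17)-plane(T,*f(*b),.17);print('T axis',np.degrees(np.arctan2(d[1],d[0])),np.linalg.norm(d))
print('T cap', [plane(T,*f(*q),.076) for q in((132,445),(307,445),(218,350),(218,542),(218,445))])
print('S cap', [plane(S,*g(*q),.076) for q in((422,318),(634,300),(528,308))])
d=plane(S,*g(395,82),.176)-plane(S,*g(574,94),.176);print('S axis',np.degrees(np.arctan2(d[1],d[0])))
d=plane(S,*g(400,158),.156)-plane(S,*g(566,172),.156);print('S axis',np.degrees(np.arctan2(d[1],d[0])))
(o1,d1),(o2,d2)=ray(S,186,155.5),ray(T,*f(*np.mean(C,0)))
s=np.linalg.lstsq(np.c_[d1,-d2],o2-o1,rcond=None)[0]; print(o1+s[0]*d1,o2+s[1]*d2)
E
```

```text
T grip [ 0.43378921 -0.2514363   0.166     ]
T axis 94.56415762368933 0.06543460764885575
T axis 94.33899541353344 0.06332191771829834
T cap [array([ 0.43380119, -0.21477212,  0.076     ]), array([ 0.43419388, -0.28319113,  0.076     ]), array([ 0.47100061, -0.25009804,  0.076     ]), array([ 0.39684588, -0.24665083,  0.076     ]), array([ 0.4339871, -0.2483952,  0.076    ])]
S cap [array([ 0.44599103, -0.28699628,  0.076     ]), array([ 0.42305342, -0.21588787,  0.076     ]), array([ 0.43410501, -0.2515561 ,  0.076     ])]
S axis -83.9896579179347
S axis -85.02772598508056
[ 0.43396944 -0.25260457  0.1664494 ] [ 0.4337875  -0.25142313  0.16603866]
```

```bash
cat >> h.py <<'E'
from scipy.spatial.transform import Rotation as Ro
def down(yawdeg):
    a=np.radians(yawdeg); y=np.array([np.cos(a),np.sin(a),0]); x=np.array([0,0,-1.]); 
    return Ro.from_matrix(np.c_[x,y,np.cross(x,y)]).as_euler('xyz',degrees=True)
E
python3 - <<'E' 2>&1 | grep -v -i warn
from h import *
import pickle
T=pickle.load(open('top0.pkl','rb'))
f=lambda x,y:((x+.5)/4.2-.5+400,(y+.5)/4.2-.5+200)
for q in((385,85),(460,220),(520,190),(440,48)): print('blue grip',plane(T,*f(*q),.17))
print('tin grip', [plane(T,*q,.166) for q in((165,255),(205,270))])
for y in(5,185):
    print(y,down(y))
    for p in((.434,-.2515,.25),(.434,-.2515,.147),(.434,-.2515,.28),(.5,-.1,.28),(.644,.0805,.28),(.644,.0805,.15)):
        j=robot.solve_ik(list(p),list(down(y))); print(p,None if j is None else np.round(j,1))
E
```

```text
blue grip [ 0.55721197 -0.2853465   0.17      ]
blue grip [ 0.50900102 -0.30887698  0.17      ]
blue grip [ 0.51980902 -0.3306562   0.17      ]
blue grip [ 0.57080995 -0.30569238  0.17      ]
tin grip [array([0.50196249, 0.19433533, 0.166     ]), array([0.4803508 , 0.13605914, 0.166     ])]
5 [85. 90.  0.]
(0.434, -0.2515, 0.25) [  -7.6    3.1  -18.6    0.   -68.3 -167.4]
(0.434, -0.2515, 0.147) [  -7.6    8.2  -27.3    0.   -54.5 -167.4]
(0.434, -0.2515, 0.28) [  -7.6    2.1  -15.7    0.   -72.2 -167.4]
(0.5, -0.1, 0.28) None
(0.644, 0.0805, 0.28) [ 24.3  16.6   1.9   0.  -75.3 160.7]
(0.644, 0.0805, 0.15) [ 24.3  21.3  -8.7   0.  -60.1 160.7]
185 [-95.  90.   0.]
(0.434, -0.2515, 0.25) [ -7.6   3.1 -18.6   0.  -68.3  12.6]
(0.434, -0.2515, 0.147) [ -7.6   8.2 -27.3   0.  -54.5  12.6]
(0.434, -0.2515, 0.28) [ -7.6   2.1 -15.7   0.  -72.2  12.6]
(0.5, -0.1, 0.28) [ 10.8   3.  -14.8   0.  -72.2  -5.8]
(0.644, 0.0805, 0.28) [ 24.3  16.6   1.9   0.  -75.3 -19.3]
(0.644, 0.0805, 0.15) [ 24.3  21.3  -8.7   0.  -60.1 -19.3]
```

```bash
python3 - <<'E' 2>&1 | grep -v -i warn
from h import *
o=list(down(185))
robot.move_straight([.284,-.612,.36],speed=.25)
robot.movep([.434,-.2515,.32],o)
robot.command_gripper(0.55)
robot.move_straight([.434,-.2515,.21],speed=.15)
for n in('scene','top'): save(cam(n),n+'1.png')
s=robot.sense(); print(s['t'],s['ee_pos'],s['wrist_force'],s['opening'])
E
```

```text
4.0667 [ 0.43468547 -0.25166373  0.21107906] [-0.6827813   0.10202444  0.12646562] 0.5474637399734098
```

View pics/scene1.png

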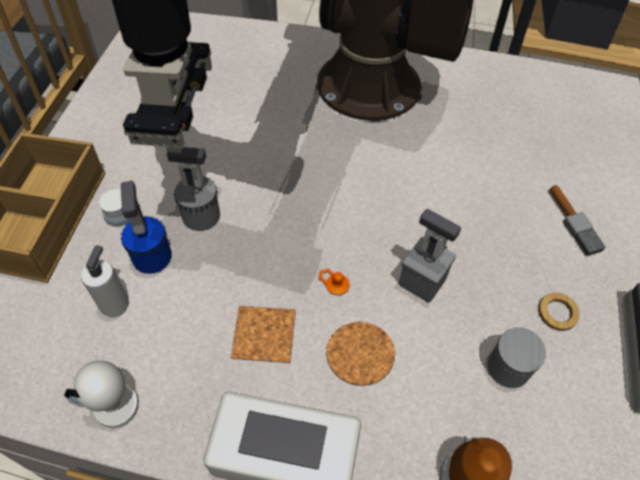

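View pics/top1.png

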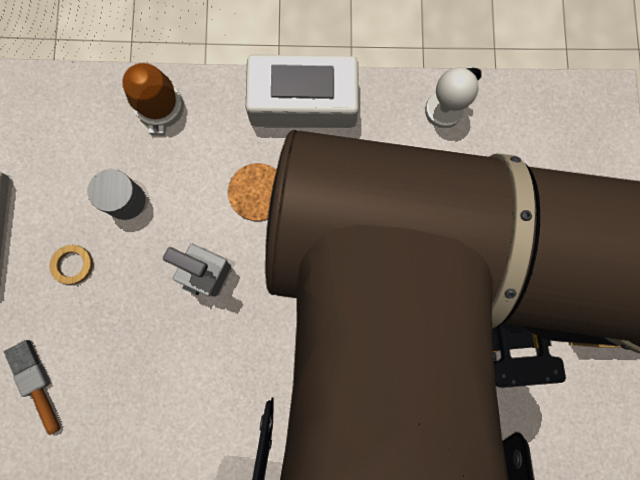

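```bash
python3 - <<'E' 2>&1 | grep -v -i warn
from h import *
import pickle
S=pickle.load(open('scene0.pkl','rb'))
s=robot.sense();print(s['ee_pos'],s['ee_rot'],down(185))
im=cv2.imread('pics/scene1.png')
R=Ro.from_euler('xyz',s['ee_rot'],degrees=True).as_matrix();p=s['ee_pos']
for q,col in((p,(0,0,255)),(p+R[:,1]*.033,(0,255,0)),(p-R[:,1]*.033,(255,0,0)),(p-R[:,0]*.066,(0,255,255))):
    u=proj(S,q);print(u);cv2.circle(im,tuple(np.round(u).astype(int)),1,col,-1)
cv2.imwrite('pics/z1.png',cv2.resize(im[60:230,90:250],None,fx=3.5,fy=3.5,interpolation=2))
E
```

```text
[ 0.43468547 -0.25166373  0.21107906] [-109.90982001   89.88957862  -14.90055151] [-95.  90.   0.]
[181.70729239 136.35739522]
[186.90737028 121.92012008]
[176.30682497 151.46133417]
[174.2446604  104.62439846]
```

View pics/z1.png

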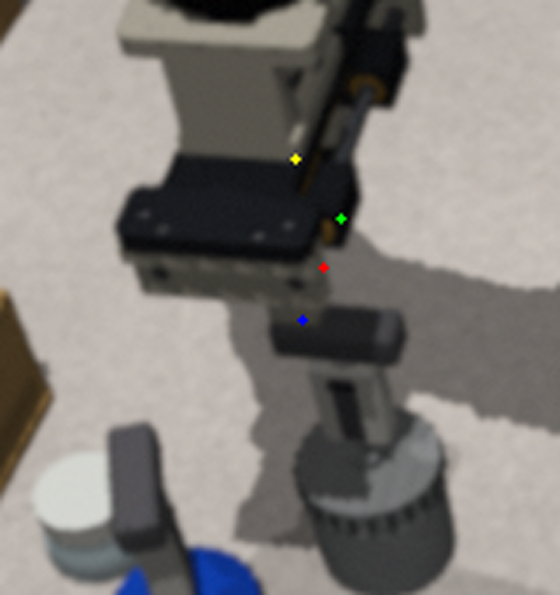

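```bash
python3 - <<'E' 2>&1 | grep -v -i warn
from h import *
c=cam('scene'); save(c,'scene2.png')
cv2.imwrite('pics/z2.png',cv2.resize(c['image'][0:230,60:260,::-1],None,fx=2.6,fy=2.6,interpolation=2))
s=robot.sense();print(s['t'],s['ee_pos'],s['joints'],s['opening'])
for q in((124,125),(183,130),(128,143),(183,145)): print(q,[np.round(plane(c,*q,z),3) for z in(.213,.26,.3)])
E
```

```text
4.1167 [ 0.4345684  -0.25164929  0.21099541] [-7.61248224e+00  4.74088801e+00 -2.21022077e+01  1.07364392e-02
 -6.30521407e+01  1.26105980e+01] 0.5512202689544051
(124, 125) [array([ 0.43 , -0.353,  0.213]), array([ 0.474, -0.321,  0.26 ]), array([ 0.511, -0.294,  0.3  ])]
(183, 130) [array([ 0.423, -0.253,  0.213]), array([ 0.467, -0.229,  0.26 ]), array([ 0.505, -0.208,  0.3  ])]
(128, 143) [array([ 0.467, -0.33 ,  0.213]), array([ 0.508, -0.3  ,  0.26 ]), array([ 0.543, -0.274,  0.3  ])]
(183, 145) [array([ 0.454, -0.242,  0.213]), array([ 0.496, -0.219,  0.26 ]), array([ 0.532, -0.199,  0.3  ])]
```

View pics/z2.png

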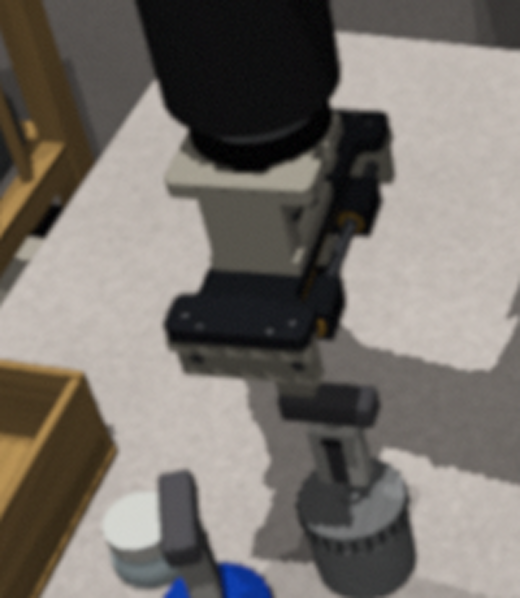

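The close-up shows the body's front end at z1 (220,225), and reads consistently as y -0.29 to -0.21 at z≈0.3. A fingertip just shows at z1 (300,295), next to where I predicted it, so the gripper is where it reports. I'll go down and grip.

```bash
python3 - <<'E' 2>&1 | grep -v -i warn
from h import *
robot.move_straight([.434,-.2515,.18],speed=.08)
print(robot.sense()['wrist_force'])
robot.move_straight([.434,-.2515,.147],speed=.05)
print(robot.sense()['wrist_force'])
robot.command_gripper(0.0); robot.hold(.2)
s=robot.sense();print(s['t'],s['ee_pos'],s['wrist_force'],s['moment'],s['opening'],s['opening']*88)
c=cam('scene'); save(c,'scene3.png')
cv2.imwrite('pics/z3.png',cv2.resize(c['image'][60:240,90:260,::-1],None,fx=3.3,fy=3.3,interpolation=2))
E
```

```text
[0.01319697 0.21465116 1.05337266]
[0.6878784  0.69423889 0.03258973]
6.2 [ 0.43415004 -0.25153621  0.14715501] [1.06122648 0.7700502  0.76727695] [ 0.28139762  0.0115316  -0.0044003 ] 0.24634247440791524 21.678137747896542
```

View pics/z3.png

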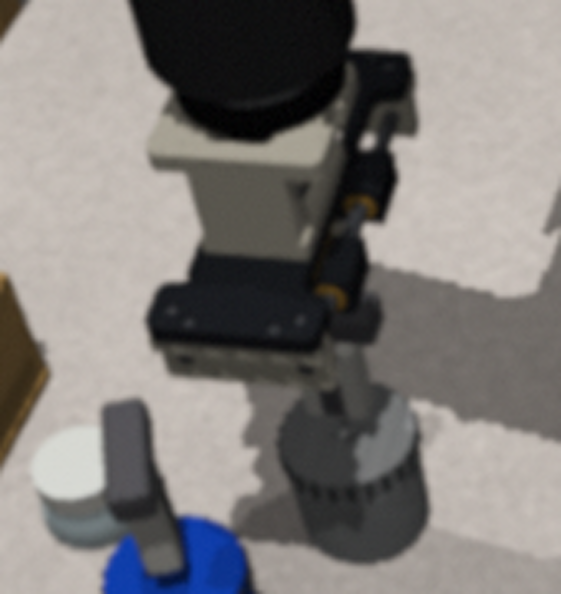

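The fingers stopped at 21.7 mm, which matches the 22 mm bar. Now I'll lift, hold and check.

```bash
python3 - <<'E' 2>&1 | grep -v -i warn
from h import *
robot.move_straight([.434,-.2515,.265],speed=.06)
s=robot.sense();print(s['t'],s['wrist_force'],s['moment'])
robot.hold(2.6)
s=robot.sense();print(s['t'],s['ee_pos'],s['wrist_force'],s['opening'])
for n in('scene','top'):
  c=cam(n); save(c,n+'4.png')
  if n=='scene': cv2.imwrite('pics/z4.png',cv2.resize(c['image'][40:240,80:260,::-1],None,fx=3,fy=3,interpolation=2))
E
```

```text
8.3667 [-0.42005527 -0.36425731 -4.49311395] [ 0.01800028  0.10123318 -0.02443656]
10.9667 [ 0.43402233 -0.25146742  0.26499979] [-0.19178568 -0.26346186 -4.48860332] 0.24396558863448056
```

View pics/z4.png

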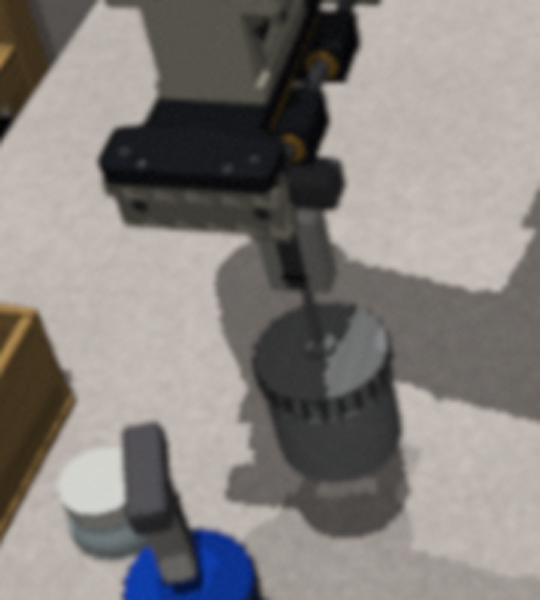

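```bash
python3 - <<'E' 2>&1 | grep -v -i warn
from h import *
robot.move_straight([.644,.0805,.265],speed=.10)
robot.hold(.8)
robot.move_straight([.644,.0805,.215],speed=.05)
robot.hold(.5)
s=robot.sense();print(s['t'],s['ee_pos'],s['wrist_force'],s['opening'])
for n in('scene','top'):
  c=cam(n); save(c,n+'5.png')
  if n=='scene': cv2.imwrite('pics/z5.png',cv2.resize(c['image'][200:420,260:480,::-1],None,fx=2.7,fy=2.7,interpolation=2))
E
```

```text
17.5917 [0.64400527 0.08047543 0.21504952] [ 0.28933755  0.04963202 -4.29233853] 0.2512648318001702
```

View pics/z5.png

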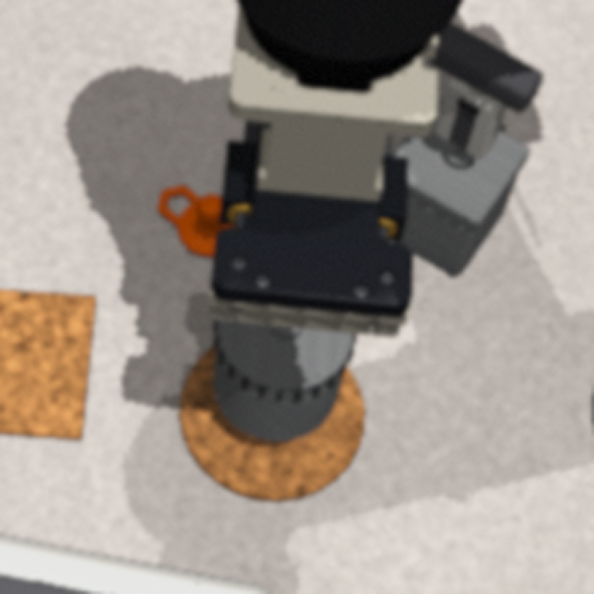

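View pics/scene5.png

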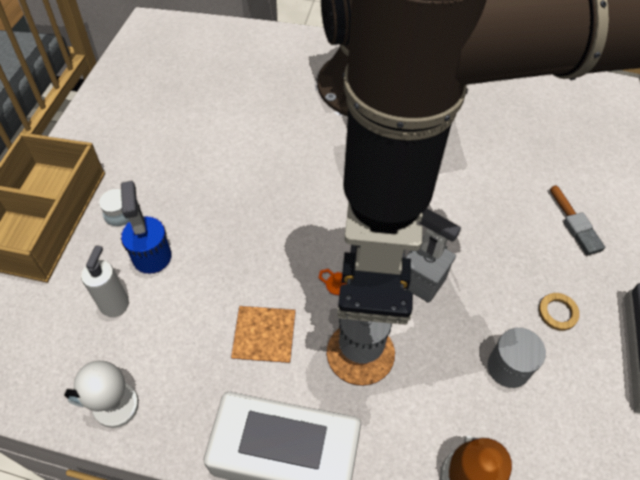

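The cup hangs over the round mat, with its underside at about (362,358) in the scene view, and the tin hasn't moved. I'll lower it in small steps and watch the wrist force.

```bash
python3 - <<'E' 2>&1 | grep -v -i warn
from h import *
for z in(.2,.195,.19,.185,.18,.17,.16,.155,.1535):
    robot.move_straight([.644,.0805,z],speed=.03)
    s=robot.sense();print(round(s['t'],2),round(s['ee_pos'][2],4),np.round(s['wrist_force'],2),round(s['opening'],3))
c=cam('scene'); save(c,'scene6.png')
cv2.imwrite('pics/z6.png',cv2.resize(c['image'][200:420,260:480,::-1],None,fx=2.7,fy=2.7,interpolation=2))
E
```

```text
18.34 0.2 [-0.25  0.33 -3.56] 0.246
18.66 0.1946 [-0.97 -0.8  -4.82] 0.248
18.98 0.1896 [ 0.03 -0.55 -3.78] 0.246
19.29 0.1847 [ 0.24 -0.54 -4.04] 0.247
19.61 0.1798 [ 0.24  0.5  -3.35] 0.247
20.09 0.17 [ 0.35  0.25 -2.75] 0.244
20.57 0.16 [-0.    0.49 -1.67] 0.247
20.89 0.155 [ 0.04 -0.31 -0.92] 0.248
21.14 0.1536 [0.46 0.23 0.29] 0.247
```

View pics/z6.png

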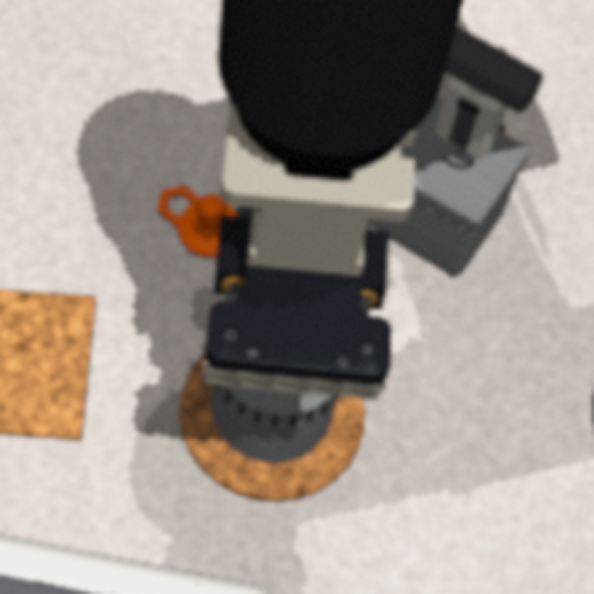

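The wrist force faded to about zero at TCP z 0.1536, so the cup stands and the scale is down. In the picture the base is centred on the mat. Now I'll let go and back away.

```bash
python3 - <<'E' 2>&1 | grep -v -i warn
from h import *
import pickle
robot.command_gripper(0.6); robot.hold(.3)
robot.move_straight([.644,.0805,.30],speed=.12)
robot.movep([.40,-.45,.36],list(down(185)))
robot.hold(.3)
s=robot.sense();print(s['t'],s['wrist_force'])
for n in('scene','top'):
  c=cam(n); save(c,n+'7.png'); pickle.dump(c,open(n+'7.pkl','wb'))
  x,y=(270,220) if n=='scene' else (150,130)
  cv2.imwrite(f'pics/z7{n}.png',cv2.resize(c['image'][y:y+190,x:x+210,::-1],None,fx=3,fy=3,interpolation=2))
E
```

```text
26.0083 [0.21689277 0.20524263 0.16311576]
```

View pics/z7scene.png

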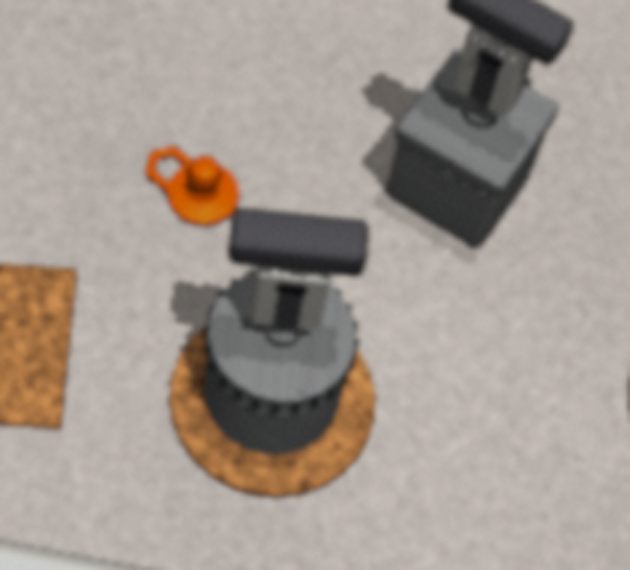

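View pics/z7top.png

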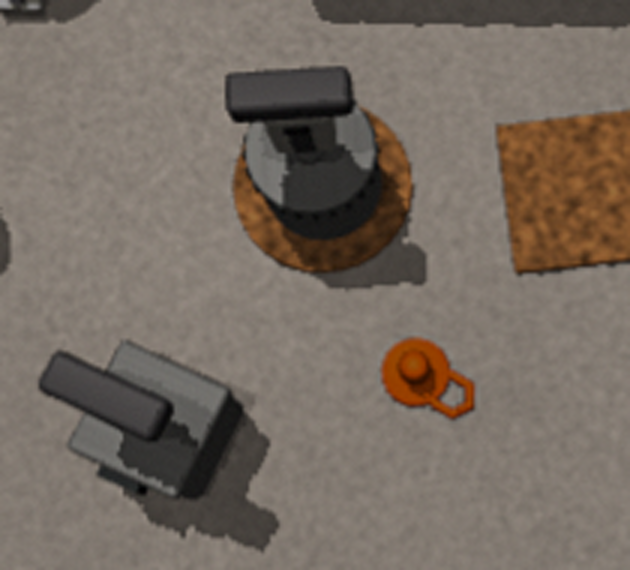

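```bash
python3 - <<'E' 2>&1 | grep -v -i warn
from h import *
import pickle
S=pickle.load(open('scene7.pkl','rb'));T=pickle.load(open('top7.pkl','rb'));S0=pickle.load(open('scene0.pkl','rb'))
g=lambda x,y:(x/3+270,y/3+220); f=lambda x,y:(x/3+150,y/3+130)
print('cap S',plane(S,*g(283,332),.082),'T',plane(T,*f(311,148),.082))
(o1,d1),(o2,d2)=ray(S,*g(299,241)),ray(T,*f(289,93))
s=np.linalg.lstsq(np.c_[d1,-d2],o2-o1,rcond=None)[0]; print('grip',o1+s[0]*d1,o2+s[1]*d2)
a=S0['image'][205:305,395:465].astype(np.float32).mean(2);b=S['image'][205:305,395:465].astype(np.float32).mean(2)
print('tin shift px',cv2.phaseCorrelate(a,b,cv2.createHanningWindow((70,100),cv2.CV_32F)))
E
```

```text
cap S [0.64325684 0.08034864 0.082     ] T [0.64320447 0.07934047 0.082     ]
grip [0.6432557  0.08032439 0.17382252] [0.64328525 0.08012106 0.17380546]
tin shift px ((-0.04820781877334923, 0.02249973567653285), 0.8712875620524089)
```

```bash
python3 - <<'E' 2>&1 | grep -v -i warn
from h import *
print(robot.sense()['t']); print(robot.hand_in())
E
```

```text
26.1083
the job is handed in; nothing more can be done
None
```

I weighed the cup on its scale, set it down in the middle of the round cork mat, let go and handed the job in at about 26.1 s. `hand_in()` gives no verdict, so the points below are my own checks.

- **Weighing:** I lifted the grip 118 mm and held it still for 2.6 s, with the cup about 80 mm up. The wrist force was steady at about 4.5 N, roughly 0.45 kg on the arm including the scale. That is only approximate, because the force readings scatter by about 1 N.
- **Lowering:** the wrist force faded to about zero before I opened the fingers, so the cup was standing on its own.
- **Cup position:** both cameras put the cup's centre about 1–2 mm from the mat's centre, and it stands upright.
- **Scale fully down:** the two views put the grip about 168 mm above the cup's underside. That is 2 mm over the slack height and 3 mm under the limit. The arm's own position at release gave about 166.6 mm, so the two differ by about 1 mm, within the calibration error.
- **Tin:** it did not move; its image shifted by less than 0.1 pixel.
- **Robot:** it was parked clear of everything at hand-in.

No check failed.

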